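# Park the dosing pump just past its compression peak and lock it

### The job

Park the dosing pump: turn its flywheel anticlockwise (seen from above) by the upright handle until you feel the resistance rise to its peak, and stop just past it, where the tail rod has dropped fully home into the barrel and has not started to come out again. Then press the raised lock plate straight down in front of the rod until its black cap sits on the two guide posts. Leave the things standing around the pump where they are.

Things in the scene. Friction and masses are not known exactly. Their poses are not given: they have to be found in the camera images.
- pump: bench dosing pump fixed to the table: grey base 150 mm along its x, 270 mm along its y (y = -90 to +180), 12 mm thick; grey drum under a dark five-spoke flywheel; finned barrel from the drum along +y, its axis 42 mm up; past its end two guide posts, 75 mm tall, at y = 143, x = -26 and +26. Origin on the table below the axle; z up
- wheel_center (a point): on the vertical axle of the flywheel, level with its upper face, 88 mm above the table. Wheel 170 mm across; within 20 mm of the axle a hub stands 12 mm higher. Mostly it turns freely (about 3 N at the handle) and stays where left; at the start the resistance peak is 80 to 145 degrees ahead, anticlockwise. Where the handle then stands differs each time and cannot be seen
- tail_rod (a joint): how far the tail rod stands out (m): 0 fully home, 0.006 on most of the turn. Over the last 60 degrees before the peak a cam pushes it out to 0.020 against a spring: handle force rises to 9-18 N and the wheel springs back if let go. At the peak the force collapses and the rod drops home in about 0.3 s; it is home from about 20 to 45 degrees past the peak, then comes out again
- handle_top (a point): centre of the top of the upright black handle on the flywheel, 62 mm from the axle: a fixed post 24 mm across (20 mm at its ends) that stands 42 mm above the wheel's upper face, so its top is 130 mm above the table. It moves round with the wheel.
- rod_tip (a point): outer end face of the steel tail rod, on its axis, 42 mm above the table; the rod (12 mm, with a 20 mm disc at the end) stands out of the end of the barrel along the pump's +y.
- lock_plate (a joint): how far the lock plate has been pressed down (m): about 0 raised, 0.025 fully down with its cap on the guide posts. It goes straight down, stays where it is left and needs about 3 to 5 N. It passes in front of the end of the rod and is stopped by it unless the rod is home (out by less than 2 mm).
- lock_top (a point): centre of the top face of the lock plate's flat black cap, 64 mm along the pump's x, 24 mm along its y, 8 mm thick; 108 mm above the table when raised, 83 mm when fully down. Below it hangs a steel blade 40 x 6 x 44 mm.
- tape_roll: beige roll of tape lying past the lock plate, 98 mm across, 25 mm high; bystander
- honey_jar: open honey jar behind the pump, 69 mm across, 88 mm high; bystander
- petri_dish: petri dish behind the pump, 95 mm across, 16 mm high; bystander
- beaker: glass beaker right of the pump, 72 mm across, 92 mm high; bystander
- sample_jar: small jar with a white lid, right of the pump, 55 mm across, 67 mm high; bystander
- scissors: scissors lying right of the pump, 199 mm long; bystander
- log_book: green notebook left of the pump, 210 x 153 x 16 mm; bystander

How it is judged:
By the outcome, as a careful person would: the job done as asked, in the order asked, and still so for the second after the job is handed in, with the robot touching nothing.
It also fails if it takes over 67 s, if anything falls off the work surface, if the arm or the gripper's body presses on something with over 40 N, if the wrist force passes 120 N, or if a joint passes its speed limit or range.

### The arm

A 6-joint arm with a two-finger parallel gripper is mounted at the origin on a cart in front of the work surface, level with it; the furniture and walls round the work are solid. World frame = base frame: x ahead of the robot, y to its left, z up, the work surface at z = 0. Lengths are in m, angles in rad, forces in N, time in s.
With the tool pointing down it reaches from about 0.325 to 0.9 m from the base axis. Payload 6.1 kg.
Tool frame: the origin (TCP) lies midway between the tips of the shut fingers; the grasp point (between the pads) lies 19 mm behind it; z points along the fingers, y is the line along which they close (so a half turn about z gives the same grasp; the last joint's range is limited). The gripper opens to 85 mm and grips with 20 to 120 N. Pads are 22 mm wide; open, the fingers measure 114 mm over their backs; the gripper's body (76 mm by 85 mm) begins 54 mm behind the grasp point. The pads swing forward as they close: fully open they stand 13 mm farther back than shut.
Start: joints at [1.162, 0.22, 1.526, -0, 1.395, -0.126], TCP at [0.174, 0.6, 0.231] pointing down, gripper open.
Joint ranges: [-2.98, 2.98], [-0.91, 2.08], [0.09, 2.57], [-1.24, 4.39], [0.2, 2.65], [-2.68, 2.68]. Speed limits (rad/s): [2.57, 2.57, 3.01, 3.14, 3.14, 3.14].

### API

Orientations are given as [roll, pitch, yaw] about the fixed x, y, z axes, in that order (R = Rz(yaw) Ry(pitch) Rx(roll)).
In Python, from rig import manip gives the robot as it stands. The module is installed in compiled form; this text tells all that it offers.
- The arm moves only by the tool carry_out, never from a script. Its argument "moves" is text: rows parted by semicolons, each of 7 numbers parted by spaces: the shift along the tool's x, y, z each as a share of 30 cm, from -1 to 1, then the turn, a rotation vector about the tool's x, y, z each as a share of 8 degrees, from -1 to 1, then the finger opening in mm, from 0 to 85.4. A call has 1 to 10 rows; each row shifts and turns the commanded pose from where the row before left it, along the tool's axes as they then stand; what a row does not reach is not made up. A row lasts 1/10 s, in which the tool goes at most 50 mm and 8.59 degrees, less where a joint would pass 70% of its speed; a pose out of reach is approached as far as the arm can. A call with a number of a shift or a turn outside -1 to 1 is refused whole. A call with a gripper value outside its range is refused whole. The fingers move at their own pace and stop on an object; "grip_force" is the grip in N (left out, the last holds). Time passes only in rows, so rows that do not move let the fingers close. It gives the time, the measured TCP pose, the force, the opening and the grip force at its end, in the units of the state.
- manip.get_state(): the state, without advancing time (a new reading comes with each control period).
- manip.get_image(name): name is "scene" or "side" or "wrist"; returns a dict with "pixels" (420x560x3 uint8, red, green, blue), "K" (3x3 intrinsics, pixels), "dist" ([k1, k2, p1, p2, k3] as OpenCV has them; the pictures are not rectified), "extrinsics" (4x4, takes a point from world to camera coordinates). Camera axes: x right, y up, looking along -z (the intrinsics and any distortion apply to the point x, -y, -z); pixel columns grow to the right and rows downward; lengths in m; the calibration is good to about 2 mm. A picture is of the moment at which its call begins. There is no depth.
- manip.job_done(): hands the job in; it is judged then, once.
The state is a dict: "clock": time; "qpos": joint angles; "qd": joint speeds; "joint_efforts": joint torques, N m; "tcp_pos": TCP position; "eef_rot": TCP orientation; "ft_force": force on the tool from outside, world axes, zero at the start; "moment": the same for the moment, N m; "gripper_width": finger opening in m; "finger_force": force on a finger pad.
Only numpy, scipy, OpenCV 4.12 (cv2) and the standard library are available. Lean on these libraries where they do the work, as an engineer would, in place of code of your own. Each camera call takes 0.05 s, during which the arm holds its last target. There are 200 camera calls.

## Working session

There is one attempt and no reset: what is moved stays moved. The work goes in short steps, Python scripts to look and compute and a tool call to move; the robot and the scene stay as the last step left them, time stands still between calls to the robot, and variables do not carry over. Pictures are saved under pics/ and viewed, at most 10 in all, crops included, and the job is handed in when it is done.

Besides the shell and the picture viewer there is one more tool, called after "Call:" as name(argument=value, ...) on one line, values as JSON. carry_out: Moves the arm, as the interface text tells. Its arguments: {"type":"object","properties":{"moves":{"type":"string"},"grip_force":{"type":"number"}},"required":["moves"]}

```bash
mkdir -p pics; cat > h.py <<'E'
import numpy as np, cv2, json
from rig import manip
def snap(n,f):
    im=manip.get_image(n); cv2.imwrite(f'pics/{f}.png',im['pixels'][:,:,::-1])
    np.savez(f'pics/{f}.npz',K=im['K'],d=np.array(im['dist'],float),E=im['extrinsics']); return im
def ray(f,uv):
    c=np.load(f'pics/{f}.npz'); E=c['E']
    p=cv2.undistortPoints(np.array([[uv]],float),c['K'],c['d'])[0,0]
    d=E[:3,:3].T@np.array([p[0],-p[1],-1]); return -E[:3,:3].T@E[:3,3], d/np.linalg.norm(d)
def atz(f,uv,z):
    o,d=ray(f,uv); return o+d*(z-o[2])/d[2]
def tri(*fu):
    A=np.zeros((3,3));b=np.zeros(3);R=[ray(*x) for x in fu]
    for o,d in R:
        P=np.eye(3)-np.outer(d,d);A+=P;b+=P@o
    x=np.linalg.solve(A,b); return x,[np.linalg.norm((np.eye(3)-np.outer(d,d))@(x-o)) for o,d in R]
def proj(f,X):
    c=np.load(f'pics/{f}.npz');X=np.atleast_2d(X); P=(c['E'][:3,:3]@X.T).T+c['E'][:3,3]
    P=P*[1,-1,-1]; return cv2.projectPoints(P,np.zeros(3),np.zeros(3),c['K'],c['d'])[0][:,0]
E
python3 - <<'E'
from h import *
a=snap('scene','s0');b=snap('side','d0');c=snap('wrist','w0')
s=manip.get_state();print(s)
for f in('s0','d0','w0'):
    print(f,ray(f,(280,210)))
cv2.imwrite('pics/c0.png',cv2.resize(np.hstack([a['pixels'],b['pixels']])[:,:,::-1],(800,300),interpolation=cv2.INTER_AREA))
E
```

```text
{'clock': 0.15, 'qpos': array([ 1.16191207e+00,  2.21054987e-01,  1.52734728e+00,  9.95966224e-06,
        1.39472112e+00, -1.26094358e-01]), 'qd': array([-1.01888929e-05, -1.71752587e-03, -4.69154124e-03,  1.44215757e-03,
       -3.86285987e-04, -1.55757781e-03]), 'joint_efforts': array([-2.52534164e-04, -4.97487330e+01, -3.89903712e+01, -1.12447051e-04,
        7.20492812e-03,  2.03265756e-05]), 'tcp_pos': array([0.17420569, 0.59974051, 0.2304449 ]), 'eef_rot': array([-3.14007531e+00, -2.02230278e-04,  2.85880085e+00]), 'ft_force': array([-1.28505766, -0.19131304, -0.51217062]), 'moment': array([-0.05487204,  0.04795729, -0.00182793]), 'finger_force': 0.0, 'gripper_width': 0.08573920102096447}
s0 (array([ 0.62799301, -1.43685943,  1.45696669]), array([-0.04797785,  0.73285595, -0.67869013]))
d0 (array([ 0.33423264, -1.53435479,  1.12241936]), array([ 0.1217414 ,  0.81635162, -0.56457867]))
w0 (array([0.09940194, 0.62213567, 0.37341512]), array([ 0.296293  , -0.08270104, -0.95150985]))
```

View pics/s0.png

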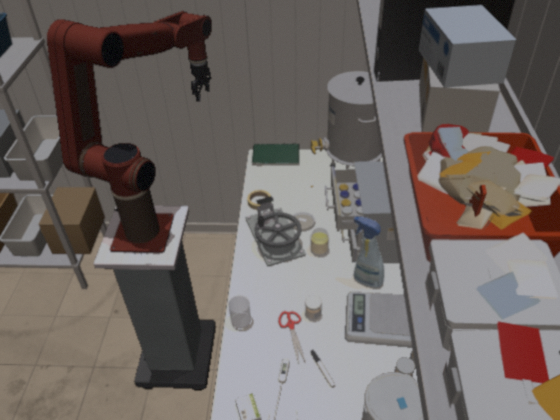

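View pics/d0.png

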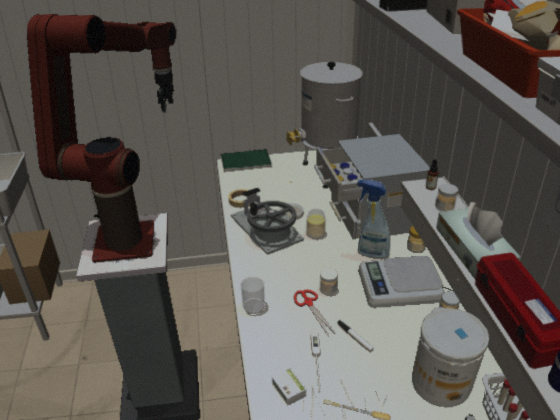

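Scene: the pump's wheel is at about (278,232), the lock plate at (265,200) and the tape at (258,199). Side: the wheel is at (271,215) and the lock plate at (252,193). I'll enlarge both.

```bash
python3 - <<'E'
from h import *
a=cv2.imread('pics/s0.png')[175:275,230:330];b=cv2.imread('pics/d0.png')[170:270,220:320]
o=np.hstack([cv2.resize(x,(400,400),interpolation=cv2.INTER_CUBIC) for x in(a,b)])
cv2.imwrite('pics/c1.png',o)
print(atz('s0',(278,232),.088),atz('d0',(271,215),.088),atz('s0',(265,200),.108),atz('d0',(252,193),.108))
E
```

```text
[ 0.52899478 -0.07520135  0.088     ] [ 0.52195849 -0.06297446  0.088     ] [0.47352922 0.07447913 0.108     ] [0.47115065 0.05817237 0.108     ]
```

View pics/c1.png

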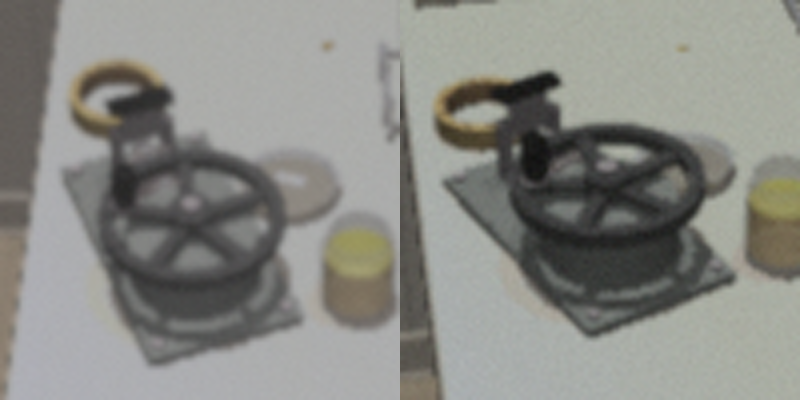

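```bash
cat >> h.py <<'E'
from scipy.spatial.transform import Rotation as Ro
def plan(p,yaw=None,w=85,face=None):
    "shift (shares) and turn to go to tool-down pose p with yaw"
    s=manip.get_state();R=Ro.from_euler('xyz',s['eef_rot'])
    print('tcp',s['tcp_pos'].round(4),'rpy',s['eef_rot'].round(3),'F',s['ft_force'].round(2),'t',s['clock'],'q',s['qpos'].round(2))
    print('shift m tool',R.inv().apply(np.array(p)-s['tcp_pos']).round(4))
    if yaw is not None:
        T=Ro.from_euler('xyz',[np.pi,0,yaw]);print('rotvec deg tool',np.degrees((R.inv()*T).as_rotvec()).round(2))
E
python3 - <<'E'
from h import *
h=lambda s,d:tri(('s0',(230+s[0]/4,175+s[1]/4)),('d0',(220+(d[0]-400)/4,170+d[1]/4)))
print('hub',h((190,202),(604,185)));print('cap',h((140,101),(526,88)));print('handle',h((122,170),(537,138)))
print('corners',[atz('s0',(230+u/4,175+v/4),.012).round(3) for u,v in((62,175),(205,135),(300,320),(155,362))])
print('corners',[atz('d0',(220+(u-400)/4,170+v/4),.012).round(3) for u,v in((445,182),(735,275),(590,333))])
plan([.45,-.0,.38])
E
```

```text
hub (array([ 0.52596482, -0.00084111,  0.04298989]), [np.float64(0.004862104730836695), np.float64(0.004862104730836882)])
cap (array([0.47205718, 0.09036449, 0.09227608]), [np.float64(0.0002957290475393481), np.float64(0.0002957290475394094)])
handle (array([ 0.46671128, -0.04209614,  0.12588096]), [np.float64(0.0017119160425961605), np.float64(0.0017119160425962778)])
corners [array([0.393, 0.071, 0.012]), array([0.531, 0.131, 0.012]), array([ 0.627, -0.116,  0.012]), array([ 0.498, -0.169,  0.012])]
corners [array([0.39 , 0.069, 0.012]), array([ 0.626, -0.118,  0.012]), array([ 0.492, -0.174,  0.012])]
tcp [0.1742 0.5997 0.2304] rpy [-3.14  -0.     2.859] F [-1.29 -0.19 -0.51] t 0.15 q [ 1.16  0.22  1.53  0.    1.39 -0.13]
shift m tool [-0.4322 -0.4992 -0.1489]
```

Call:
carry_out(moves="-0.1 -0.114 -0.06 0 0 0 85;-0.1 -0.114 -0.06 0 0 0 85;-0.1 -0.114 -0.06 0 0 0 85;-0.1 -0.114 -0.06 0 0 0 85;-0.1 -0.114 -0.06 0 0 0 85;-0.1 -0.114 -0.06 0 0 0 85;-0.1 -0.114 -0.06 0 0 0 85;-0.1 -0.114 -0.06 0 0 0 85;-0.1 -0.114 -0.02 0 0 0 85;-0.1 -0.114 0 0 0 0 85")

```text
clock: 1.15
tcp_pos: [0.3678, 0.1865, 0.3828]
eef_rot: [3.14, 0.003, 2.859]
ft_force: [0.9, 0.4, -0.1]
gripper_width: 0.0855
finger_force: 0.0
```

Call:
carry_out(moves="-0.1 -0.114 0 0 0 0 85;-0.1 -0.114 0 0 0 0 85;-0.1 -0.114 0 0 0 0 85;-0.1 -0.114 0 0 0 0 85;0 0 0 0 0 0 85;0 0 0 0 0 0 85")

```text
clock: 1.75
tcp_pos: [0.444, 0.0224, 0.3808]
eef_rot: [3.141, -0.002, 2.856]
ft_force: [-0.8, 0.7, 0.6]
gripper_width: 0.0851
finger_force: 0.0
```

```bash
python3 - <<'E'
from h import *
im=snap('wrist','w1');plan([.45,.02,.38])
cv2.imwrite('pics/w1b.png',cv2.resize(im['pixels'][:,:,::-1],(800,600),interpolation=cv2.INTER_CUBIC))
E
```

```text
tcp [0.4438 0.0234 0.381 ] rpy [ 3.141e+00 -1.000e-03  2.858e+00] F [-0.52  0.54  0.06] t 1.8 q [-0.13 -0.28  1.74  0.    1.68 -1.41]
shift m tool [-0.0069 -0.0015  0.001 ]
```

View pics/w1b.png

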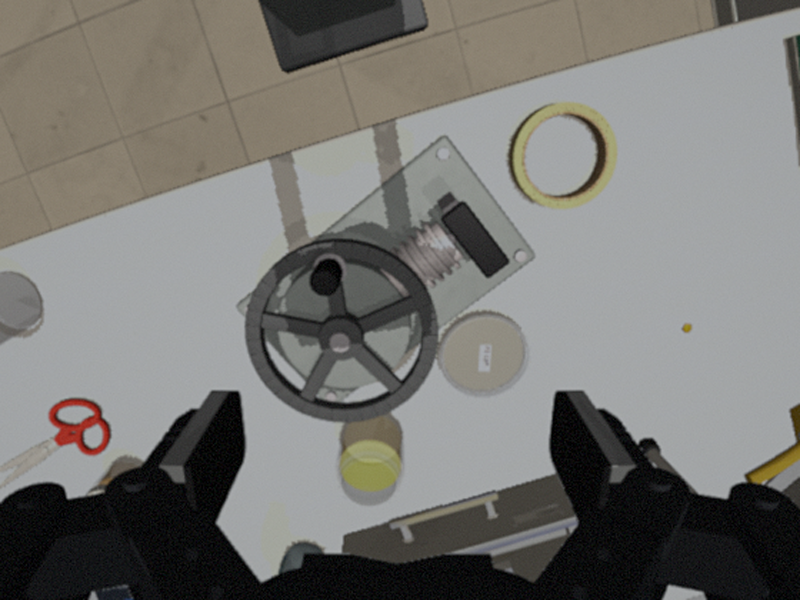

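Wrist view (in 800x600): wheel centred at (342,330), hub top (341,341), handle near (327,273), lock cap centre (476,240). The petri dish, honey jar and tape sit close beside the pump. I'll take a second wrist view, shifted and lower.

Call:
carry_out(moves="-0.02 0.14 0.05 0 0 0 85;-0.02 0.14 0.05 0 0 0 85;0 0.05 0.1 0 0 0 85;0 0 0.1 0 0 0 85;0 0 0 0 0 0 85;0 0 0 0 0 0 85")

```text
clock: 2.4
tcp_pos: [0.4826, 0.116, 0.2918]
eef_rot: [-3.141, -0.001, 2.861]
ft_force: [0.6, 0.5, 0.3]
gripper_width: 0.0847
finger_force: 0.0
```

```bash
python3 - <<'E'
from h import *
im=snap('wrist','w2')
cv2.imwrite('pics/w2b.png',cv2.resize(im['pixels'][:,:,::-1],(800,600),interpolation=cv2.INTER_CUBIC))
f=lambda u,v,z:atz('w1',((u+.5)*.7-.5,(v+.5)*.7-.5),z).round(4)
print('wheel',f(342,330,.088),'hub',f(341,341,.1),'handle',f(327,273,.13),'cap',f(476,240,.108))
print([f(u,v,.108) for u,v in((443,207),(459,203),(508,263),(493,276))])
print([f(u,v,.012) for u,v in((445,136),(534,255),(237,307))])
E
```

```text
wheel [ 0.5165 -0.0487  0.088 ] hub [ 0.5218 -0.0501  0.1   ] handle [ 0.4551 -0.0362  0.13  ] cap [0.4675 0.0806 0.108 ]
[array([0.4351, 0.0623, 0.108 ]), array([0.4356, 0.075 , 0.108 ]), array([0.4929, 0.1007, 0.108 ]), array([0.5   , 0.0866, 0.108 ])]
[array([0.3874, 0.0853, 0.012 ]), array([0.5207, 0.1402, 0.012 ]), array([ 0.4885, -0.1599,  0.012 ])]
```

View pics/w2b.png

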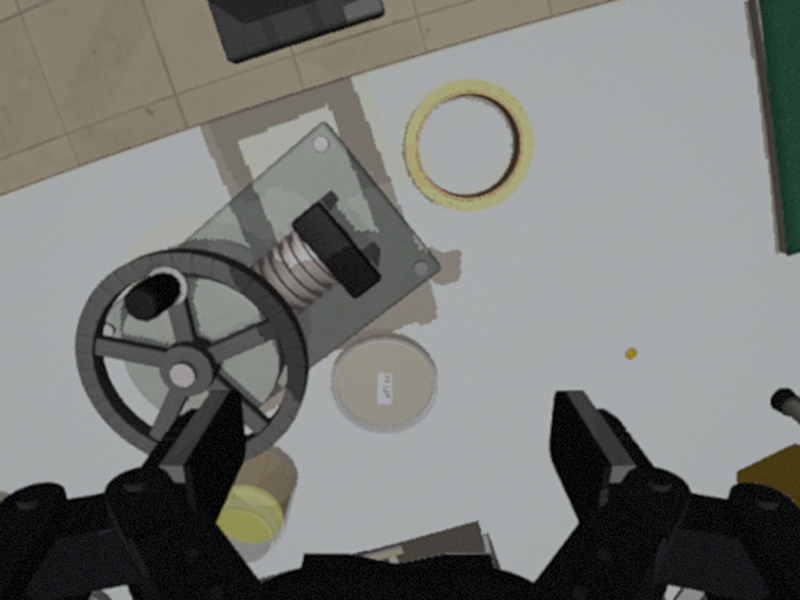

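In w2 (800x600): hub disc (182,375), handle top about (143,302) with its base ring at (172,287), cap top centre (337,249) with corners (293,218), (318,203), (380,278), (360,298).

```bash
python3 - <<'E'
from h import *
g=lambda u,v:((u+.5)*.7-.5,(v+.5)*.7-.5)
for n,a,b in(('hub',(341,341),(182,375)),('handle',(327,280),(143,302)),('cap',(476,240),(337,249)),('c1',(508,263),(380,278)),('c2',(443,207),(293,218)),('corner',(445,136),(324,123)),('corner2',(534,255),(440,267))):
    x,r=tri(('w1',g(*a)),('w2',g(*b)));print(n,x.round(4),np.round(r,4))
f=lambda u,v,z:atz('w2',g(u,v),z).round(4)
print('hub',f(182,375,.1),'handle',f(143,302,.13),'base',f(172,287,.088),'cap',f(337,249,.108))
for w in('w1','w2'):
  # predicted px for candidate pump frame
  for yaw in(22.5,):
    c=np.array([.5205,-.052]);a=np.radians(yaw);ex=np.array([np.cos(a),np.sin(a)]);ey=np.array([-ex[1],ex[0]])
    P=lambda x,y,z:np.r_[c+x*ex+y*ey,z]
    print(w,((proj(w,[P(0,0,.1),P(0,143e-3,.108),P(-.075,.18,.012),P(.075,.18,.012),P(-.075,-.09,.012)])+.5)/.7-.5).round(0).tolist())
E
```

```text
hub [ 0.5208 -0.0493  0.1039] [0.0004 0.0004]
handle [ 0.4599 -0.0376  0.1319] [0.0001 0.0001]
cap [0.4678 0.081  0.1039] [0.0007 0.0007]
c1 [0.4939 0.1015 0.1024] [0.0006 0.0006]
c2 [0.4381 0.0619 0.1054] [0.0026 0.0026]
corner [0.3876 0.0855 0.0087] [0.0001 0.0001]
corner2 [0.5227 0.1413 0.0056] [0.0002 0.0002]
hub [ 0.5226 -0.0516  0.1   ] handle [ 0.4603 -0.0387  0.13  ] base [ 0.4633 -0.0387  0.088 ] cap [0.4664 0.0819 0.108 ]
w1 [[338.0, 340.0], [475.0, 238.0], [444.0, 130.0], [537.0, 254.0], [232.0, 305.0]]
w2 [[180.0, 373.0], [334.0, 249.0], [321.0, 116.0], [442.0, 266.0], [88.0, 324.0]]
```

```bash
python3 - <<'E'
from h import *
plan([.461,-.0385,.24],np.radians(-11.6))
E
```

```text
tcp [0.4834 0.1157 0.293 ] rpy [3.141e+00 2.000e-03 2.860e+00] F [0.39 0.57 0.78] t 2.45 q [ 0.08 -0.13  1.77  0.    1.5  -1.21]
shift m tool [-0.0212 -0.1544  0.053 ]
rotvec deg tool [ 1.6000e-01 -6.0000e-02  1.7547e+02]
```

Call:
carry_out(moves="-0.0177 -0.1287 0.0442 0 0 0 60;-0.0177 -0.1287 0.0442 0 0 0 60;-0.0177 -0.1287 0.0442 0 0 0 60;-0.0177 -0.1287 0.0442 0 0 0 60;0 0 0 0 0 1 60;0 0 0 0 0 1 60;0 0 0 0 0 1 60;0 0 0 0 0 1 60;0 0 0 0 0 1 60;0 0 0 0 0 1 60")

```text
clock: 3.45
tcp_pos: [0.4618, -0.0399, 0.2412]
eef_rot: [3.138, 0.003, 2.015]
ft_force: [0.3, 0.3, -0.1]
gripper_width: 0.0597
finger_force: 0.0
```

Call:
carry_out(moves="0 0 0 0 0 1 60;0 0 0 0 0 1 60;0 0 0 0 0 1 60;0 0 0 0 0 1 60;0 0 0 0 0 1 60;0 0 0 0 0 1 60;0 0 0 0 0 1 60;0 0 0 0 0 1 60;0 0 0 0 0 1 60;0 0 0 0 0 1 60")

```text
clock: 4.45
tcp_pos: [0.4618, -0.0398, 0.2411]
eef_rot: [3.138, -0.003, 0.618]
ft_force: [0.6, -0.1, -0.1]
gripper_width: 0.0599
finger_force: 0.0
```

Call:
carry_out(moves="0 0 0 0 0 1 60;0 0 0 0 0 1 60;0 0 0 0 0 1 60;0 0 0 0 0 1 60;0 0 0 0 0 1 60;0 0 0 0 0 0.93 60;0 0 0 0 0 0 60;0 0 0 0 0 0 60")

```text
clock: 5.25
tcp_pos: [0.4614, -0.0397, 0.2401]
eef_rot: [3.141, -0.003, -0.2]
ft_force: [-0.0, -0.6, -0.9]
gripper_width: 0.0601
finger_force: 0.0
```

```bash
python3 - <<'E'
from h import *
im=snap('wrist','w3');plan([.461,-.0385,.098],np.radians(-11.6))
cv2.imwrite('pics/w3b.png',cv2.resize(im['pixels'][:,:,::-1],(800,600),interpolation=cv2.INTER_CUBIC))
print(((proj('w3',[[.461,-.0385,.13],[.522,-.051,.1]])+.5)/.7-.5).round(0))
E
```

```text
tcp [ 0.4612 -0.0396  0.2397] rpy [ 3.141e+00 -2.000e-03 -2.000e-01] F [ 0.43 -0.67 -0.59] t 5.3 q [-0.26 -0.19  1.92  0.    1.4   1.51]
shift m tool [-0.0007 -0.001   0.1417]
rotvec deg tool [ 0.01 -0.14  0.12]
[[396. 288.]
 [396. 155.]]
```

View pics/w3b.png

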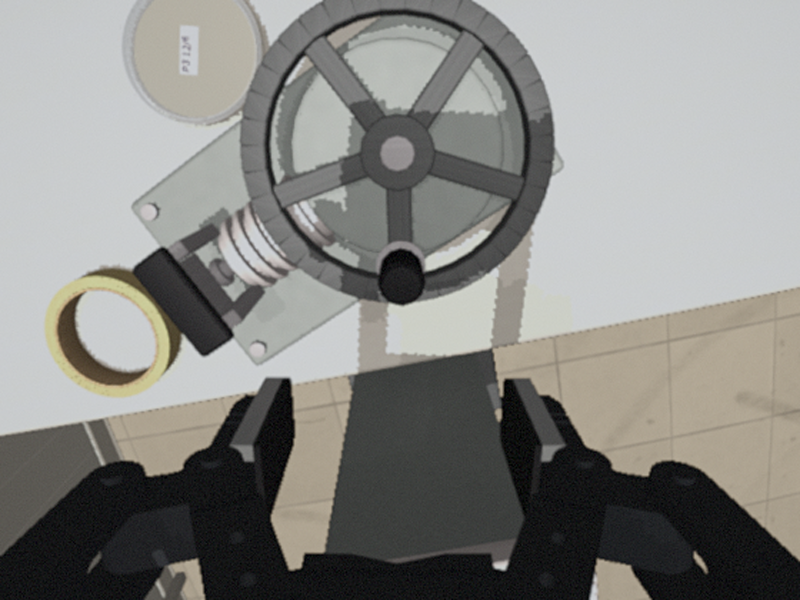

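Handle top is at (402,285), against (396,288) predicted, and the hub is at (398,154), against (396,155). The jaws straddle the handle, so I'll go down around it.

Call:
carry_out(moves="0 0 0.12 0 0 0 60;0 0 0.12 0 0 0 60;0 0 0.12 0 0 0 60;0 0 0.07 0 0 0 60;0 0 0.04 0 0 0 60;0 0 0 0 0 0 40;0 0 0 0 0 0 32;0 0 0 0 0 0 30;0 0 0 0 0 0 30;0 0 0 0 0 0 30", grip_force=20)

```text
clock: 6.3
tcp_pos: [0.4613, -0.0395, 0.0982]
eef_rot: [3.141, -0.002, -0.203]
ft_force: [-0.1, -0.6, -0.2]
gripper_width: 0.0299
finger_force: 0.0
```

```bash
python3 - <<'E'
from h import *
plan([.461,-.0385,.098],np.radians(-11.6))
# circle step in tool frame: yaw=phi+180, tool x points inward, tool y = phi+90 -> tangential ccw
for d in(2,4,8):
    a=np.radians(d); r=.062; print(d,'x',r*(1-np.cos(a))/.3,'y',r*np.sin(a)/.3)
E
```

```text
tcp [ 0.4613 -0.0395  0.0982] rpy [ 3.141e+00 -2.000e-03 -2.030e-01] F [-0.06 -0.59 -0.24] t 6.3 q [-0.26 -0.03  2.06 -0.    1.11  1.52]
shift m tool [-0.0005 -0.0009  0.0002]
rotvec deg tool [ 0.01 -0.11 -0.03]
2 x 0.00012589574938687582 y 0.007212562651850201
4 x 0.0005034296129696659 y 0.014416337907119228
8 x 0.002011265793408792 y 0.028762440865080192
```

Call:
carry_out(moves="0.0005 0.0144 0 0 0 -0.5 30;0.0005 0.0144 0 0 0 -0.5 30;0.0005 0.0144 0 0 0 -0.5 30;0.0005 0.0144 0 0 0 -0.5 30;0.0005 0.0144 0 0 0 -0.5 30")

```text
clock: 6.8
tcp_pos: [0.4603, -0.0601, 0.0977]
eef_rot: [-3.14, -0.001, 0.149]
ft_force: [1.1, 4.3, -0.2]
gripper_width: 0.0298
finger_force: 1.7
```

Call:
carry_out(moves="0.0005 0.0144 0 0 0 -0.5 30;0.0005 0.0144 0 0 0 -0.5 30;0.0005 0.0144 0 0 0 -0.5 30;0.0005 0.0144 0 0 0 -0.5 30;0.0005 0.0144 0 0 0 -0.5 30")

```text
clock: 7.3
tcp_pos: [0.4664, -0.0804, 0.0975]
eef_rot: [-3.14, -0.0, 0.498]
ft_force: [-3.0, 4.2, 1.8]
gripper_width: 0.03
finger_force: 2.5
```

Call:
carry_out(moves="0.0005 0.0144 0 0 0 -0.5 30;0.0005 0.0144 0 0 0 -0.5 30;0.0005 0.0144 0 0 0 -0.5 30")

```text
clock: 7.6
tcp_pos: [0.4734, -0.0913, 0.0975]
eef_rot: [-3.139, 0.0, 0.708]
ft_force: [-3.7, 3.0, 3.9]
gripper_width: 0.0298
finger_force: 2.7
```

Call:
carry_out(moves="0.0005 0.0144 0 0 0 -0.5 30;0.0005 0.0144 0 0 0 -0.5 30;0.0005 0.0144 0 0 0 -0.5 30")

```text
clock: 7.9
tcp_pos: [0.4823, -0.1004, 0.0974]
eef_rot: [-3.139, 0.001, 0.917]
ft_force: [-5.1, 2.3, 3.8]
gripper_width: 0.0303
finger_force: 3.0
```

Call:
carry_out(moves="0.0001 0.0072 0 0 0 -0.25 30;0.0001 0.0072 0 0 0 -0.25 30;0.0001 0.0072 0 0 0 -0.25 30;0.0001 0.0072 0 0 0 -0.25 30")

```text
clock: 8.3
tcp_pos: [0.4884, -0.1048, 0.0971]
eef_rot: [-3.136, 0.001, 1.055]
ft_force: [-7.4, 2.7, 6.9]
gripper_width: 0.0299
finger_force: 4.4
```

Call:
carry_out(moves="0.0001 0.0072 -0.002 0 0 -0.25 30;0.0001 0.0072 -0.002 0 0 -0.25 30;0.0001 0.0072 0 0 0 -0.25 30;0.0001 0.0072 0 0 0 -0.25 30")

```text
clock: 8.7
tcp_pos: [0.4953, -0.1084, 0.0975]
eef_rot: [-3.134, 0.001, 1.195]
ft_force: [-10.8, 2.0, 3.3]
gripper_width: 0.0302
finger_force: 4.8
```

Call:
carry_out(moves="0.0001 0.0072 0 0 0 -0.25 30;0.0001 0.0072 0 0 0 -0.25 30;0.0001 0.0072 0 0 0 -0.25 30;0.0001 0.0072 0 0 0 -0.25 30")

```text
clock: 9.1
tcp_pos: [0.5032, -0.1117, 0.0975]
eef_rot: [-3.134, 0.001, 1.335]
ft_force: [-11.9, -1.1, 4.7]
gripper_width: 0.03
finger_force: 5.5
```

Call:
carry_out(moves="0.0001 0.0072 -0.001 0 0 -0.25 30;0.0001 0.0072 0 0 0 -0.25 30;0.0001 0.0072 0 0 0 -0.25 30;0.0001 0.0072 0 0 0 -0.25 30")

```text
clock: 9.5
tcp_pos: [0.5114, -0.1137, 0.0977]
eef_rot: [-3.133, 0.001, 1.474]
ft_force: [-12.1, -3.0, 4.4]
gripper_width: 0.0301
finger_force: 6.0
```

Call:
carry_out(moves="0.0001 0.0072 -0.001 0 0 -0.25 30;0.0001 0.0072 0 0 0 -0.25 30;0.0001 0.0072 0 0 0 -0.25 30;0.0001 0.0072 0 0 0 -0.25 30")

```text
clock: 9.9
tcp_pos: [0.5199, -0.1147, 0.0979]
eef_rot: [-3.133, 0.001, 1.614]
ft_force: [-12.3, -5.4, 3.7]
gripper_width: 0.03
finger_force: 6.6
```

Call:
carry_out(moves="0.0001 0.0072 -0.001 0 0 -0.25 30;0.0001 0.0072 0 0 0 -0.25 30;0.0001 0.0072 0 0 0 -0.25 30;0.0001 0.0072 0 0 0 -0.25 30")

```text
clock: 10.3
tcp_pos: [0.5284, -0.1145, 0.0981]
eef_rot: [-3.132, 0.001, 1.754]
ft_force: [-12.6, -7.7, 2.3]
gripper_width: 0.0297
finger_force: 7.2
```

Call:
carry_out(moves="0.0001 0.0072 -0.001 0 0 -0.25 30;0.0001 0.0072 0 0 0 -0.25 30;0.0001 0.0072 0 0 0 -0.25 30;0.0001 0.0072 0 0 0 -0.25 30")

```text
clock: 10.7
tcp_pos: [0.5369, -0.1131, 0.0984]
eef_rot: [-3.132, 0.001, 1.893]
ft_force: [-12.6, -11.9, 0.8]
gripper_width: 0.0298
finger_force: 7.7
```

Call:
carry_out(moves="0.0002 0.0072 0 0 0 -0.25 30;0.0002 0.0072 0 0 0 -0.25 30;0.0002 0.0072 0 0 0 -0.25 30")

```text
clock: 11.0
tcp_pos: [0.5435, -0.1113, 0.0986]
eef_rot: [-3.133, 0.001, 1.998]
ft_force: [-10.2, -12.9, -1.0]
gripper_width: 0.0305
finger_force: 7.5
```

Call:
carry_out(moves="0.0002 0.0072 0 0 0 -0.25 30;0.0002 0.0072 0 0 0 -0.25 30;0.0002 0.0072 0 0 0 -0.25 30")

```text
clock: 11.3
tcp_pos: [0.5499, -0.1085, 0.0988]
eef_rot: [-3.135, 0.001, 2.102]
ft_force: [-4.4, -6.8, -2.9]
gripper_width: 0.0298
finger_force: 3.3
```

Call:
carry_out(moves="0.0002 0.0072 0 0 0 -0.25 30;0.0002 0.0072 0 0 0 -0.25 30;0.0002 0.0072 0 0 0 -0.25 30")

```text
clock: 11.6
tcp_pos: [0.5582, -0.1016, 0.1]
eef_rot: [3.141, 0.0, 2.207]
ft_force: [0.9, 1.2, -0.5]
gripper_width: 0.0298
finger_force: 0.9
```

Call:
carry_out(moves="0.0002 0.0072 0 0 0 -0.25 30;0.0002 0.0072 0 0 0 -0.25 30;0.0002 0.0072 0 0 0 -0.25 30;0 0 0 0 0 0 30")

```text
clock: 12.0
tcp_pos: [0.563, -0.0975, 0.1]
eef_rot: [3.141, 0.0, 2.311]
ft_force: [0.1, 0.1, 0.2]
gripper_width: 0.03
finger_force: 0.0
```

```bash
python3 - <<'E'
from h import *
plan([.5,0,.2])
E
```

```text
tcp [ 0.563  -0.0975  0.1   ] rpy [3.141 0.    2.311] F [0.13 0.12 0.2 ] t 12.0 q [-0.31  0.22  1.78  0.    1.13 -1.05]
shift m tool [ 0.1144  0.0192 -0.1   ]
```

Call:
carry_out(moves="0.0002 0.0072 0 0 0 -0.25 30;0.0002 0.0072 0 0 0 -0.25 30;0.0002 0.0072 0 0 0 -0.25 30;0.0002 0.0072 0 0 0 -0.25 30")

```text
clock: 12.4
tcp_pos: [0.5682, -0.0919, 0.0998]
eef_rot: [-3.14, 0.0, 2.45]
ft_force: [-1.2, -3.1, 0.7]
gripper_width: 0.0297
finger_force: 1.5
```

Call:
carry_out(moves="0.0002 0.0072 0 0 0 -0.25 30;0.0002 0.0072 0 0 0 -0.25 30;0.0002 0.0072 0 0 0 -0.25 30;0 0 0 0 0 0 30")

```text
clock: 12.8
tcp_pos: [0.5725, -0.0866, 0.1]
eef_rot: [-3.141, 0.001, 2.554]
ft_force: [0.2, -2.5, 0.4]
gripper_width: 0.0298
finger_force: 1.1
```

```bash
python3 - <<'E'
from h import *
im=snap('wrist','w4');s=snap('scene','s4');d=snap('side','d4');plan([.5,0,.2])
print(((proj('w4',[[.582,-.088,.13],[.467,.081,.108],[.522,-.051,.1]])+.5)/.7-.5).round(0))
print(proj('s4',[[.467,.081,.108]]),proj('d4',[[.467,.081,.108]]))
cv2.imwrite('pics/w4b.png',cv2.resize(im['pixels'][:,:,::-1],(800,600),interpolation=cv2.INTER_CUBIC))
E
```

```text
tcp [ 0.5726 -0.0866  0.1   ] rpy [-3.141e+00  1.000e-03  2.553e+00] F [-0.9  -2.86  0.7 ] t 12.95 q [-0.29  0.24  1.76 -0.    1.14 -1.27]
shift m tool [ 0.1083  0.0317 -0.1001]
[[ 414.  490.]
 [ 740. -291.]
 [ 404.  192.]]
[[263.38961826 198.8373804 ]] [[250.14250053 189.79923396]]
```

View pics/w4b.png

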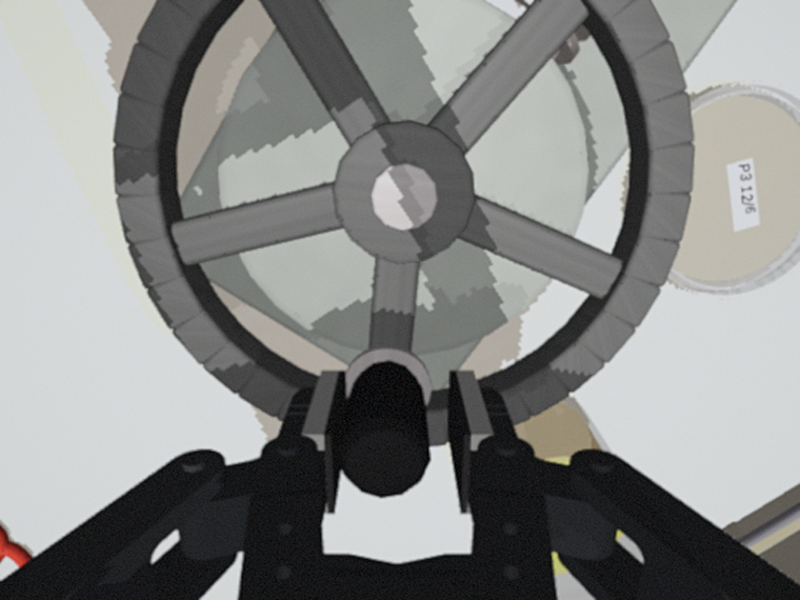

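The handle (388,430) lies against the left, driving finger, so the wheel is about 28 degrees past the peak, by yaw. I'll back off, lift out and go to the lock plate.

Call:
carry_out(moves="0 -0.006 0 0 0 0 32;0 0 0 0 0 0 32;0 0 -0.05 0 0 0 32;0 0 -0.12 0 0 0 32;0 0 -0.15 0 0 0 32;0 0 -0.15 0 0 0 32;0 0 0 0 0 1 0;0 0 0 0 0 1 0;0 0 0 0 0 1 0;0 0 0 0 0 1 0")

```text
clock: 13.95
tcp_pos: [0.5716, -0.0873, 0.2421]
eef_rot: [3.14, 0.001, 1.99]
ft_force: [-0.8, 0.1, 0.1]
gripper_width: -0.0
finger_force: 0.0
```

```bash
python3 - <<'E'
from h import *
plan([.467,.081,.21],np.radians(112.6))
E
```

```text
tcp [ 0.5716 -0.0873  0.2421] rpy [3.14e+00 1.00e-03 1.99e+00] F [-0.77  0.09  0.11] t 13.95 q [-0.29  0.1   1.64  0.    1.4  -0.71]
shift m tool [ 0.1963 -0.027   0.032 ]
rotvec deg tool [0.07 0.03 1.43]
```

Call:
carry_out(moves="0.131 -0.018 0.0213 0 0 0 0;0.131 -0.018 0.0213 0 0 0 0;0.131 -0.018 0.0213 0 0 0 0;0.131 -0.018 0.0213 0 0 0 0;0.131 -0.018 0.0213 0 0 0 0;0 0 0 0 0 0.18 0;0 0 0 0 0 0 0")

```text
clock: 14.65
tcp_pos: [0.4659, 0.081, 0.2098]
eef_rot: [3.14, 0.001, 1.972]
ft_force: [1.1, -0.0, -0.2]
gripper_width: 0.0
finger_force: 0.0
```

```bash
python3 - <<'E'
from h import *
im=snap('wrist','w5');plan([.467,.081,.115],np.radians(112.6))
print(((proj('w5',[[.467,.081,.108],manip.get_state()['tcp_pos']])+.5)/.7-.5).round(0))
cv2.imwrite('pics/w5b.png',cv2.resize(im['pixels'][:,:,::-1],(800,600),interpolation=cv2.INTER_CUBIC))
E
```

```text
tcp [0.4665 0.0803 0.2099] rpy [3.140e+00 1.000e-03 1.972e+00] F [0.28 0.01 0.77] t 14.7 q [ 0.   -0.14  1.93 -0.    1.34 -0.4 ]
shift m tool [0.0005 0.0006 0.0949]
rotvec deg tool [0.1  0.06 0.37]
[[402. 298.]
 [402. 403.]]
```

View pics/w5b.png

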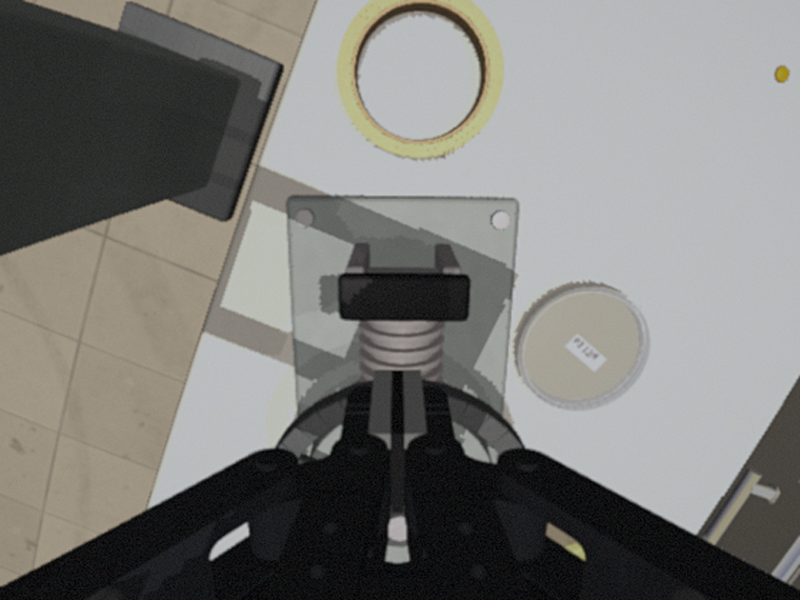

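Cap spans (340-470, 273-320), centred at (404,297), which matches the predicted (402,298). It is square to the tool, and no rod shows in front of it. I'll descend and press.

Call:
carry_out(moves="0.002 0.002 0.12 0 0 0 0;0 0 0.1 0 0 0 0;0 0 0.07 0 0 0 0;0 0 0.02 0 0 0 0;0 0 0.01 0 0 0 0;0 0 0.008 0 0 0 0;0 0 0 0 0 0 0")

```text
clock: 15.4
tcp_pos: [0.4671, 0.0809, 0.1114]
eef_rot: [3.14, 0.001, 1.97]
ft_force: [-1.1, -0.3, -0.0]
gripper_width: -0.0001
finger_force: 0.0
```

Call:
carry_out(moves="0 0 0.007 0 0 0 0;0 0 0.007 0 0 0 0;0 0 0.007 0 0 0 0")

```text
clock: 15.7
tcp_pos: [0.4668, 0.0812, 0.1047]
eef_rot: [3.14, 0.001, 1.971]
ft_force: [0.1, -1.1, 3.7]
gripper_width: 0.0
finger_force: 1.6
```

Call:
carry_out(moves="0 0 0.007 0 0 0 0;0 0 0.007 0 0 0 0;0 0 0.007 0 0 0 0")

```text
clock: 16.0
tcp_pos: [0.4668, 0.0812, 0.098]
eef_rot: [3.14, 0.001, 1.971]
ft_force: [2.2, -0.1, 3.1]
gripper_width: -0.0
finger_force: 1.6
```

Moving at about 3–4 N, as it should. Rod at 42+10 mm would have met the blade by now, so I'll continue in small steps.

Call:
carry_out(moves="0 0 0.007 0 0 0 0;0 0 0.007 0 0 0 0;0 0 0.007 0 0 0 0")

```text
clock: 16.3
tcp_pos: [0.4666, 0.0812, 0.0915]
eef_rot: [3.141, 0.0, 1.971]
ft_force: [2.2, -0.4, 3.6]
gripper_width: 0.0001
finger_force: 1.6
```

Call:
carry_out(moves="0 0 0.007 0 0 0 0;0 0 0.007 0 0 0 0;0 0 0.004 0 0 0 0")

```text
clock: 16.6
tcp_pos: [0.466, 0.0812, 0.0858]
eef_rot: [-3.141, -0.0, 1.971]
ft_force: [2.8, -0.3, 3.5]
gripper_width: -0.0005
finger_force: 1.6
```

Call:
carry_out(moves="0 0 0.004 0 0 0 0;0 0 0.002 0 0 0 0;0 0 0 0 0 0 0")

```text
clock: 16.9
tcp_pos: [0.4658, 0.0811, 0.0839]
eef_rot: [-3.141, -0.0, 1.971]
ft_force: [1.7, -1.2, 2.4]
gripper_width: -0.0
finger_force: 1.0
```

Call:
carry_out(moves="0 0 0.003 0 0 0 0;0 0 0.002 0 0 0 0;0 0 0 0 0 0 0")

```text
clock: 17.2
tcp_pos: [0.4658, 0.0812, 0.083]
eef_rot: [-3.141, -0.0, 1.971]
ft_force: [-1.2, -0.0, 6.6]
gripper_width: 0.0004
finger_force: 3.6
```

Call:
carry_out(moves="0 0 0.002 0 0 0 0;0 0 0.002 0 0 0 0;0 0 0 0 0 0 0")

```text
clock: 17.5
tcp_pos: [0.4659, 0.0812, 0.083]
eef_rot: [-3.141, -0.0, 1.971]
ft_force: [-7.2, -1.2, 17.6]
gripper_width: 0.0
finger_force: 8.7
```

It stopped hard at 83 mm, so the cap is seated. I'll lift off and check.

Call:
carry_out(moves="0 0 -0.02 0 0 0 0;0 0 -0.05 0 0 0 0;0 0 -0.12 0 0 0 0;0 0 -0.15 0 0 0 0;0 0 -0.08 0 0 0 0;0 0 0 0 0 0 0;0 0 0 0 0 0 0")

```text
clock: 18.2
tcp_pos: [0.4656, 0.0812, 0.2071]
eef_rot: [-3.141, -0.0, 1.971]
ft_force: [0.6, 0.1, 0.1]
gripper_width: -0.0
finger_force: 0.0
```

```bash
python3 - <<'E'
from h import *
im=snap('wrist','w6');plan([.467,.081,.2])
a=im['pixels'][:,:,::-1][:,100:400];a=cv2.resize(a,(429,600),interpolation=cv2.INTER_CUBIC)
b=snap('side','d6')['pixels'][:,:,::-1][160:260,220:313]
cv2.imwrite('pics/c6.png',np.hstack([a,cv2.resize(b,(371,600),interpolation=cv2.INTER_CUBIC)]))
e=1.6*.0
for z in(.083,.108):
    c=np.array([.467,.081]);ax=np.array([np.cos(.393),np.sin(.393)])*.032
    print(z,[((p+.5-[100,0])/.7-.5).round(0).tolist() for p in proj('w6',[np.r_[c-ax,z],np.r_[c+ax,z]])])
E
```

```text
tcp [0.465  0.0811 0.206 ] rpy [-3.139e+00 -1.000e-03  1.971e+00] F [0.01 0.58 0.56] t 18.25 q [ 0.01 -0.13  1.94  0.    1.34 -0.39]
shift m tool [-0.0009  0.0018  0.006 ]
0.083 [[198.0, 285.0], [321.0, 286.0]]
0.108 [[192.0, 300.0], [327.0, 301.0]]
```

View pics/c6.png

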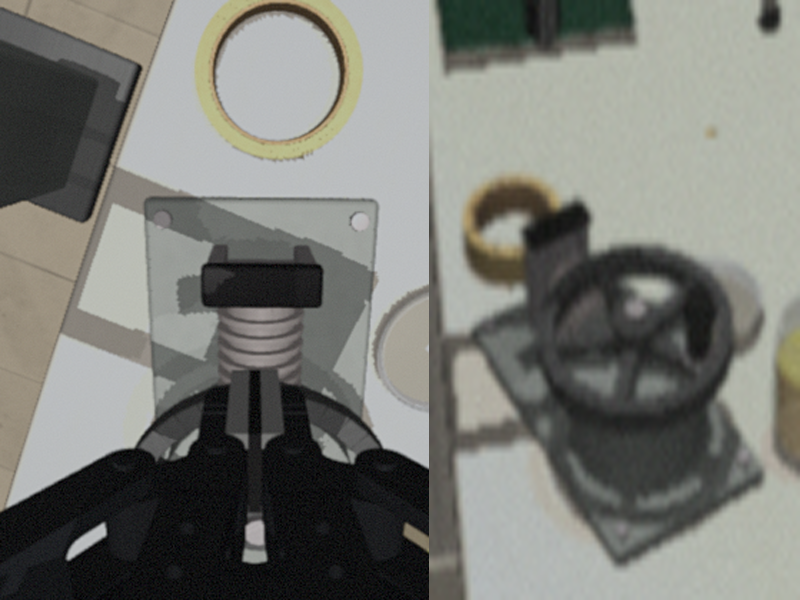

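The cap spans x 201–322 at y 285. That matches the fully-down prediction (198–321 at y 285), not the raised one (192–327 at y 300). The side view shows the plate down and the bystanders in place, and the arm is clear.

```bash
python3 -c "
from rig import manip;print(manip.job_done())"
```

```text
the job is handed in; nothing more can be done
None
```

The pump is parked and handed in: the flywheel stands about 28° past its resistance peak (inferred from handle force; the rod itself was not seen), the lock plate is pressed down onto the guide posts, no bystanders were touched, and it took about 18 s of the 67 s allowed.

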